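# Bolt the yellow blade chest shut

### The arm

A 6-joint arm with a two-finger parallel gripper is mounted at the origin on a cart in front of the work surface, level with it; the furniture and walls round the work are solid. World frame = base frame: x ahead of the robot, y to its left, z up, the work surface at z = 0. Lengths are in m, angles in rad, forces in N, time in s.
With the tool pointing down it reaches from about 0.35 to 0.975 m from the base axis. Payload 7.1 kg.
Tool frame: the origin (TCP) lies on the centre line of the jaws, within the pads' length; the fingertips stand 22 mm ahead of it and the grasp point (between the pads) lies 3 mm ahead of it; z points along the fingers, y is the direction in which the jaws open and shut (so a half turn about z gives the same grasp; the last joint's range is limited). The gripper opens to 88 mm and grips with 3 to 60 N. Pads are 20 mm wide; open, the fingers measure 115 mm over their backs; the gripper's body (75 mm by 178 mm) begins 61 mm behind the grasp point.
Start: joints at [1.201, 0.423, 1.63, -0, 1.089, -0.019], TCP at [0.215, 0.587, 0.245] pointing down, gripper open.
Joint ranges: [-3, 3], [-0.9, 2.11], [0.09, 2.58], [-1.31, 4.45], [0.11, 2.69], [-2.54, 2.54]. Speed limits (rad/s): [2.39, 2.39, 3.01, 3.14, 3.14, 3.14].

### API

Orientations are given as a unit quaternion [w, x, y, z].
In Python, from rig import r gives the robot as it stands.
- The arm moves only by the tool carry_out, never from a script. Its argument "increments" is a list of rows, each a list of 5 numbers: the opening, from 0 (shut) to 1 (fully open), then the shift along the tool's x, y, z in cm, then the turn about the tool's z in rad. A call has 1 to 20 rows; each row is the pose to reach, as a shift and turn from the pose commanded when the call began, along the tool's axes at that moment; what a row does not reach only later rows make up. A row lasts 1/12 s, in which the tool goes at most 41.7 mm and 7.16 degrees, less where a joint would pass 70% of its speed; a pose out of reach is approached as far as the arm can. A call with a gripper value outside its range is refused whole. The fingers move at their own pace and stop on an object; the grip force is fixed at half the most. Time passes only in rows, so rows that repeat a pose let the fingers close. It gives the time, the measured TCP pose, the force and the opening at its end, in the units of the state.
- r.observe(): the state, without advancing time (a new reading comes with each control period).
- r.read_camera(name): name is "side" or "top"; returns the picture (400x640x3 uint8, red, green, blue); there is no depth.
- r.camera_model(name): a dict with "camera_matrix" (3x3 intrinsics, pixels), "distortion" ([k1, k2, p1, p2, k3] as OpenCV has them; the pictures are not rectified), "world_from_camera" (4x4, takes a point from camera to world coordinates). Camera axes: x right, y down, z forward; pixel columns grow to the right and rows downward; lengths in m; the calibration is good to about 2 mm. A picture is of the moment at which its call begins. camera_model takes no time and is no camera call.
- r.sign_off(): hands the job in, once; it reports no verdict.
Trained networks look in the newest picture that a camera, given by its name, has taken for a name from the list of things; names that differ only in an ending like _2 or _b are one class to them, and where a whole thing is asked for, a point or a joint stands for the part that bears it (a point fixed in the world has none). Each returns a list of dicts, best first, with "score" (0 to 1); they miss things now and then, are a little off and sometimes report something else, mostly with a low value. They report only what shows in the picture. A call takes as long as a camera call.
- r.regions_of(camera, thing): "pixels" (400x640 bool, what is visible of it) and "extent" ([centre column, centre row, width, height] in pixels, round what is visible of it).
The state is a dict: "t": time; "joint_pos": joint angles; "qd": joint speeds; "joint_efforts": joint torques, N m; "tcp_pos": TCP position; "orientation": TCP orientation; "wrist_force": force on the tool from outside, world axes, zero at the start; "ft_torque": the same for the moment, N m; "width": finger opening in m.
Only numpy, scipy, OpenCV 4.12 (cv2) and the standard library are available. Lean on these libraries where they do the work, as an engineer would, in place of code of your own. Each camera call takes 0.05 s, during which the arm holds its last target.

### The job

The yellow chest of spare blades must be locked before the bench is left: push the sliding bolt on its lid across by its black knob until it is fully home in the keeper. Leave the bolt of the blue chest as it is.

Things in the scene. Friction and masses are not known exactly. Their poses are not given: they have to be found in the camera images.
- yellow_bolt (a joint): sliding bolt on the lid of the yellow steel chest, in m: 0 = drawn back, 0.045 = fully home at its end stop; starts at 0 to 0.008. Its tip reaches the keeper's mouth at 0.011, its far side at 0.031. About 2.5 N of friction; stays where left. The chest (215 x 130 mm, lid top 70 mm above the table) is fixed, keeper end away from the robot, turned up to 35 degrees either way.
- yellow_bolt_knob (a point): centre of the top of the upright round black knob on the yellow chest's bolt, 115 mm above the table; it moves with the bolt. Knob 19 mm in diameter from 92 to 112 mm above the table, on an 11 mm rod lying along the middle of the lid. The rod's guide straps and the keeper are 24 mm wide and end 88 mm above the table, so fingertips at 92 to 95 mm clear all but the knob.
- yellow_keeper (a point): centre of the top of the yellow chest's keeper, a steel arch 20 mm long along the bolt, 88 mm above the table, fixed at the far end of the chest. The bolt slides level and straight along the line from the knob to this point: the knob's centre is 94 mm from it with the bolt drawn back and 49 mm with it fully home.
- blue_bolt_knob (a point): centre of the top of the bolt knob of the blue chest, which is like the yellow one but for its paint and stands to the left or right of it; its bolt is also drawn back and must stay as it is.

How it is judged:
At the end, for the whole second after the job is handed in: The yellow chest's bolt is within 10 mm of its end stop, its tip right through the keeper, and at rest (value of joint yellow_bolt above 0.035 m and velocity of joint yellow_bolt below 0.01 m/s); the robot touches nothing.
It fails at once if the blue chest's bolt is shifted by more than 8 mm (distance of blue_bolt_knob from where it was at the start of the episode above 0.008 m).
It also fails if it takes over 29 s, if anything falls off the work surface, if the arm or the gripper's body presses on something with over 40 N, if the wrist force passes 120 N, or if a joint passes its speed limit or range.

## Working session

There is one attempt and no reset: what is moved stays moved. The work goes in short steps, Python scripts to look and compute and a tool call to move; the robot and the scene stay as the last step left them, time stands still between calls to the robot, and variables do not carry over. Pictures are saved under pics/ and viewed, and the job is handed in when it is done.

Besides the shell and the picture viewer there is one more tool, called after "Emit:" as a command line: name --pt "numbers of a row" for each row, then --argument value for the rest. carry_out: Moves the arm, as the interface text tells. Its arguments: {"type":"object","properties":{"increments":{"type":"array","items":{"type":"array","items":{"type":"number"}}}},"required":["increments"]}

```bash
mkdir -p pics; python3 - <<'E'
from rig import r
import cv2,numpy as np
s=r.observe();print(s['t'],s['tcp_pos'],s['orientation'],s['width'],s['wrist_force'])
for c in('top','side'):
    im=r.read_camera(c);cv2.imwrite(f'pics/{c}0.png',im[:,:,::-1])
    for n in('yellow_bolt_knob','blue_bolt_knob','yellow_bolt','yellow_keeper'):
        try:
            for d in r.regions_of(c,n)[:3]:print(c,n,round(d['score'],2),np.round(d['extent'],1),d['pixels'].sum())
        except Exception as e:print(c,n,e)
    m=r.camera_model(c);print(np.round(m['world_from_camera'],3))
E
```

```text
0.0 [0.21456049 0.58646144 0.24387622] [-1.48121019e-04  1.74474453e-01  9.84661398e-01 -7.58315056e-04] 0.08758038564446657 [ 0.05908744 -0.05543195  0.79987386]
top yellow_bolt_knob 0.76 [224.7 219.1   3.5  64.8] 192
top blue_bolt_knob 0.72 [230.1 209.8  58.9  90.3] 5065
top blue_bolt_knob 0.71 [378.3 237.4   9.8  55.1] 172
top yellow_bolt 0.54 [224.8 219.8   3.5  55.7] 235
top yellow_bolt 0.3 [231.2 209.   66.2  89.6] 5130
top yellow_keeper 0.58 [230.7 207.6  63.8  87.2] 5077
[[-0.008 -0.99   0.141  0.404]
 [-1.     0.005 -0.021  0.002]
 [ 0.02  -0.141 -0.99   0.976]
 [ 0.     0.     0.     1.   ]]
side yellow_bolt_knob 0.57 [299.  164.4  46.6  16.4] 187
side blue_bolt_knob 0.76 [291.9 252.2  63.   16.9] 361
side yellow_bolt 0.48 [301.5 164.5  46.7  15.8] 252
side yellow_keeper 0.67 [310.9 178.6  87.   46. ] 3263
side yellow_keeper 0.47 [299.5 163.2  44.7  14.9] 136
side yellow_keeper 0.47 [290.5 252.3  62.6  23.6] 467
[[ 0.995 -0.043  0.089  0.434]
 [-0.098 -0.586  0.805 -0.779]
 [ 0.017 -0.809 -0.587  0.682]
 [ 0.     0.     0.     1.   ]]
```

```bash
python3 - <<'E'
import cv2
a=cv2.imread('pics/top0.png');b=cv2.imread('pics/side0.png')
cv2.imwrite('pics/topz.png',cv2.resize(a[150:290,170:430],None,fx=3,fy=3,interpolation=cv2.INTER_CUBIC))
cv2.imwrite('pics/sidez.png',cv2.resize(b[130:300,200:400],None,fx=3.5,fy=3.5,interpolation=cv2.INTER_CUBIC)[:600])
E
```

```text
(no output)
```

View pics/top0.png

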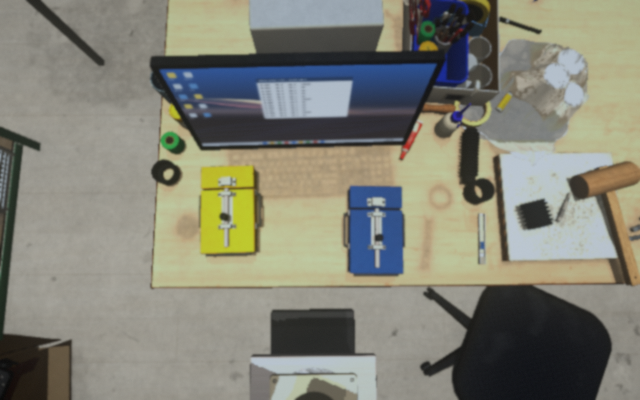

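View pics/topz.png

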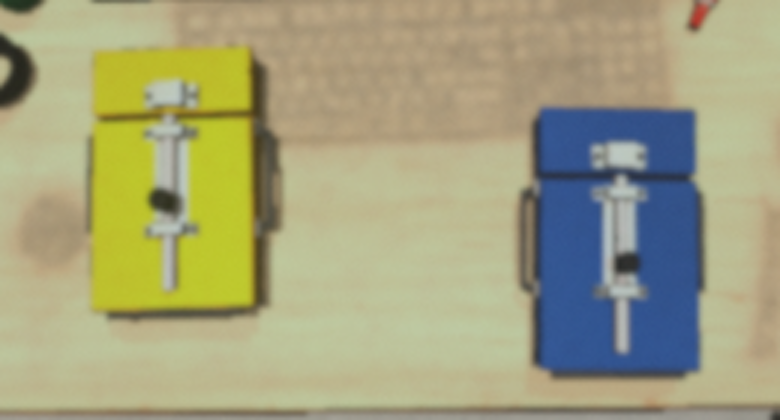

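View pics/sidez.png

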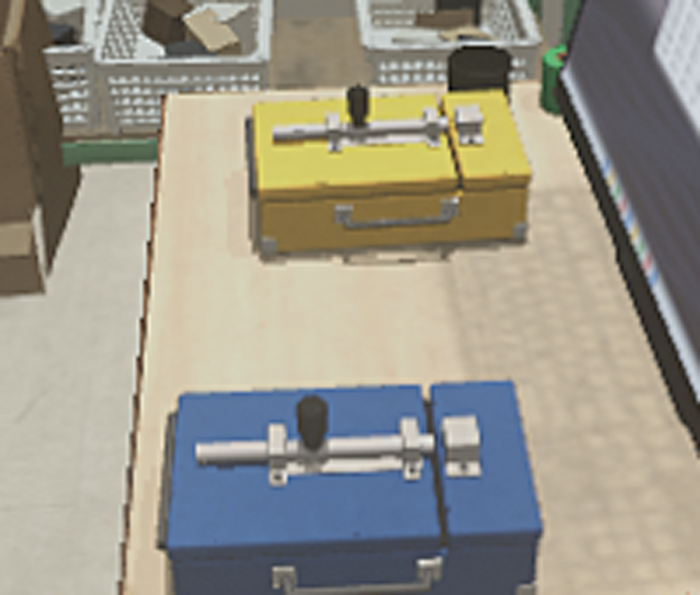

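The yellow chest is on the left and the blue one on the right. In the top view the yellow knob top is at about (223, 216) and its keeper at about (226, 181). In the side view they are at about (302, 156) and (334, 163). Next I'll turn these into positions.

```bash
cat >h.py <<'E'
import cv2,numpy as np
from rig import r
def ray(c,u):
    m=r.camera_model(c);T=np.array(m['world_from_camera'])
    p=cv2.undistortPoints(np.array([[u]],float),np.array(m['camera_matrix']),np.array(m['distortion'])).ravel()
    return T[:3,3],T[:3,:3]@np.array([p[0],p[1],1])
def at(c,u,z):
    o,d=ray(c,u);return o+d*(z-o[2])/d[2]
def tri(u1,u2):
    o1,d1=ray('top',u1);o2,d2=ray('side',u2)
    A=np.c_[d1,-d2];t=np.linalg.lstsq(A,o2-o1,rcond=None)[0]
    a,b=o1+d1*t[0],o2+d2*t[1];return (a+b)/2,np.linalg.norm(a-b)
def proj(c,P):
    m=r.camera_model(c);T=np.linalg.inv(np.array(m['world_from_camera']))
    return cv2.projectPoints(np.array([P],float),cv2.Rodrigues(T[:3,:3])[0],T[:3,3],np.array(m['camera_matrix']),np.array(m['distortion']))[0].ravel()
E
python3 - <<'E'
from h import *
tz=lambda x,y:((x+.5)/3-.5+170,(y+.5)/3-.5+150)
sz=lambda x,y:((x+.5)/3.5-.5+200,(y+.5)/3.5-.5+130)
for n,t,s,z in [('knob',tz(159,199),sz(357,91),.115),('keep',tz(171,94),sz(468,113),.088),('rodend',tz(169,288),sz(275,133),.08),('bknob',tz(627,261),sz(312,403),.115),('bkeep',tz(625,155),sz(461,425),.088)]:
    print(n,at('top',t,z).round(4),at('side',s,z).round(4),tri(t,s)[0].round(4),round(tri(t,s)[1],4))
# lid corners z=.07
for c in [(93,52),(251,46),(254,305),(92,311)]: print(at('top',tz(*c),.07).round(4))
# monitor bottom edge
for p in [(200,148),(407,137)]: print(at('top',p,.07).round(3))
E
```

```text
knob [0.4949 0.2091 0.115 ] [0.4947 0.2069 0.115 ] [0.495  0.2094 0.1135] 0.0003
keep [0.5837 0.2084 0.088 ] [0.5856 0.2118 0.088 ] [0.5841 0.2078 0.0902] 0.0017
rodend [0.4268 0.2075 0.08  ] [0.4281 0.2047 0.08  ] [0.4275 0.208  0.078 ] 0.0012
bknob [ 0.4444 -0.1554  0.115 ] [ 0.4446 -0.1569  0.115 ] [ 0.4445 -0.1556  0.1138] 0.0001
bkeep [ 0.5318 -0.1612  0.088 ] [ 0.5342 -0.154   0.088 ] [ 0.5321 -0.1602  0.0938] 0.0022
[0.6234 0.2786 0.07  ]
[0.6281 0.1469 0.07  ]
[0.413  0.1407 0.07  ]
[0.409  0.2714 0.07  ]
[0.673 0.282 0.07 ]
[ 0.701 -0.244  0.07 ]
```

The positions agree between cameras. The knob is at about (0.495, 0.209, 0.114) and the keeper at about (0.584, 0.208, 0.089). Their separation of 89 mm puts the bolt at about 5 mm, and the axis is within about 1.5° of +x. I'll shut the jaws, turn the tool so its x axis lies along the bolt, and hover behind the knob.

Emit:
carry_out --pt "0 -3.5 -2.7 0 -0.1" --pt "0 -7 -5.4 0 -0.2" --pt "0 -10.5 -8.1 0 -0.3" --pt "0 -14 -10.8 0 -0.37" --pt "0 -17.5 -13.5 0 -0.37" --pt "0 -21 -16.2 0 -0.37" --pt "0 -24.5 -18.9 0 -0.37" --pt "0 -28 -21.6 0 -0.37" --pt "0 -31.5 -24.3 0 -0.37" --pt "0 -35.5 -27.3 0 -0.37" --pt "0 -35.5 -27.3 0 -0.37" --pt "0 -35.5 -27.3 0 -0.37" --pt "0 -35.5 -27.3 0 -0.37" --pt "0 -35.5 -27.3 0 -0.37" --pt "0 -35.5 -27.3 0 -0.37"

```text
t: 1.75
tcp_pos: [0.4537, 0.2094, 0.2446]
orientation: [-0.0, -0.01, 1.0, 0.0]
wrist_force: [0.4, 0.4, 0.0]
width: 0.0003
```

Emit:
carry_out --pt "0 0 0 3 0" --pt "0 0 0 6 0" --pt "0 0 0 9 0" --pt "0 0 0 11 0" --pt "0 0 0 12.2 0" --pt "0 0 0 12.8 0" --pt "0 0 0 12.8 0" --pt "0 0 0 12.8 0"

```text
t: 2.42
tcp_pos: [0.4542, 0.2094, 0.117]
orientation: [0.0, -0.01, 1.0, 0.0]
wrist_force: [-0.7, 0.3, 0.3]
width: 0.0004
```

```bash
python3 - <<'E'
from h import *
s=r.observe();print(s['t'],s['tcp_pos'],s['orientation'],s['wrist_force'])
a=r.read_camera('top')[:,:,::-1];b=r.read_camera('side')[:,:,::-1]
A=cv2.resize(a[150:270,170:300],None,fx=3,fy=3,interpolation=cv2.INTER_CUBIC)
B=cv2.resize(b[110:230,240:370],None,fx=3,fy=3,interpolation=cv2.INTER_CUBIC)
cv2.imwrite('pics/pre.png',np.hstack([A,B]))
E
```

```text
2.4167 [0.45418801 0.20942187 0.11697812] [ 4.92830125e-05 -1.03189714e-02  9.99946756e-01  4.86765602e-05] [-0.71653662  0.32504014  0.25894327]
```

View pics/pre.png

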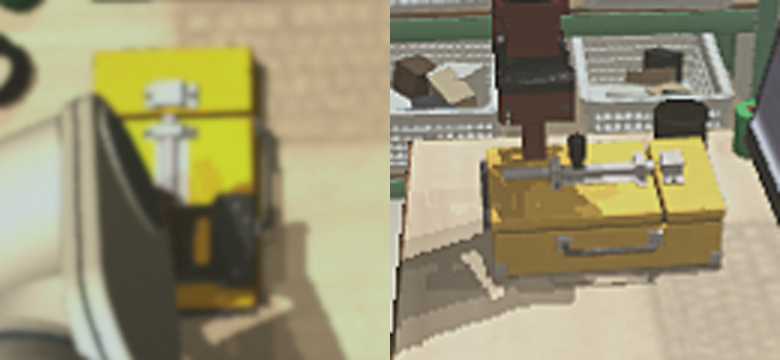

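The side view shows the closed fingertips just above the rod, directly behind the knob at about (577, 150) in the combined picture. Now I'll push, slowing towards the end stop.

Emit:
carry_out --pt "0 -1 0 0 0" --pt "0 -1.8 0 0 0" --pt "0 -2.3 0 0 0" --pt "0 -2.8 0 0 0" --pt "0 -3.3 0 0 0" --pt "0 -3.8 0 0 0" --pt "0 -4.3 0 0 0" --pt "0 -4.8 0 0 0" --pt "0 -5.2 0 0 0" --pt "0 -5.5 0 0 0" --pt "0 -5.8 0 0 0" --pt "0 -6 0 0 0" --pt "0 -6 0 0 0" --pt "0 -6 0 0 0"

```text
t: 3.68
tcp_pos: [0.5147, 0.2096, 0.1166]
orientation: [0.0, -0.01, 1.0, -0.0]
wrist_force: [-0.1, 0.9, -0.0]
width: 0.0004
```

```bash
cat > look.py <<'E'
from h import *
import sys
s=r.observe();print(s['t'],s['tcp_pos'],s['wrist_force'])
b=r.read_camera('side')[:,:,::-1]
B=cv2.resize(b[120:210,255:365],None,fx=7,fy=6,interpolation=cv2.INTER_CUBIC)
cv2.imwrite(sys.argv[1],B)
E
python3 look.py pics/p1.png
```

```text
3.6833 [0.51465234 0.20959347 0.11663372] [-0.09744696  0.93094669 -0.00254034]
```

View pics/p1.png

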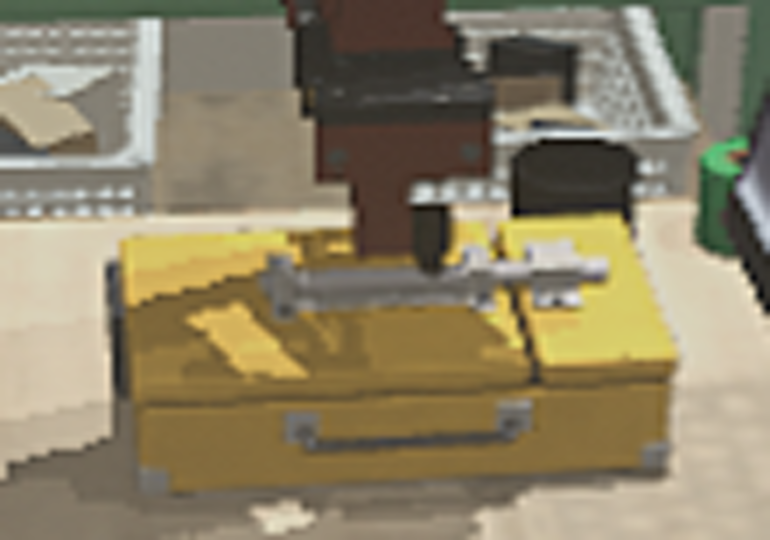

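The bolt now passes right through the keeper, with its tip at about (605, 268), and the knob is close to the front strap. I'll nudge gently to the stop, watching the force.

Emit:
carry_out --pt "0 -0.1 0 0 0" --pt "0 -0.2 0 0 0" --pt "0 -0.3 0 0 0"

```text
t: 3.98
tcp_pos: [0.5158, 0.2095, 0.1165]
orientation: [-0.002, -0.009, 1.0, -0.0]
wrist_force: [-9.1, 0.8, 5.8]
width: 0.0002
```

The force rose to 9 N with the TCP stalled at x = 0.5158, so the bolt is on the end stop. I'll back off and lift clear.

Emit:
carry_out --pt "0 0.5 0 0 0" --pt "0 1.5 0 0 0" --pt "0 2.5 0 0 0" --pt "0 2.5 0 -3 0" --pt "0 2.5 0 -6 0" --pt "0 2.5 0 -9 0" --pt "0 5 0 -12 0" --pt "0 8 0 -14 0" --pt "0 10 0 -15 0" --pt "0 10 0 -15 0" --pt "0 10 0 -15 0" --pt "0 10 0 -15 0"

```text
t: 4.98
tcp_pos: [0.4176, 0.2079, 0.2664]
orientation: [0.0, -0.01, 1.0, 0.0]
wrist_force: [0.1, 0.4, -0.3]
width: 0.0004
```

```bash
python3 look.py pics/p2.png; python3 - <<'E'
from h import *
r.read_camera('side')
print(proj('side',[.536,.209,.115]))
for d in r.regions_of('side','blue_bolt_knob')[:2]:print(d['score'],d['extent'])
E
```

```text
4.9833 [0.41762733 0.20791665 0.26638127] [ 0.09911648  0.35826536 -0.30485745]
[316.3245497  154.75758729]
0.61 [291.2, 253.3, 66.4, 18.4]
```

View pics/p2.png

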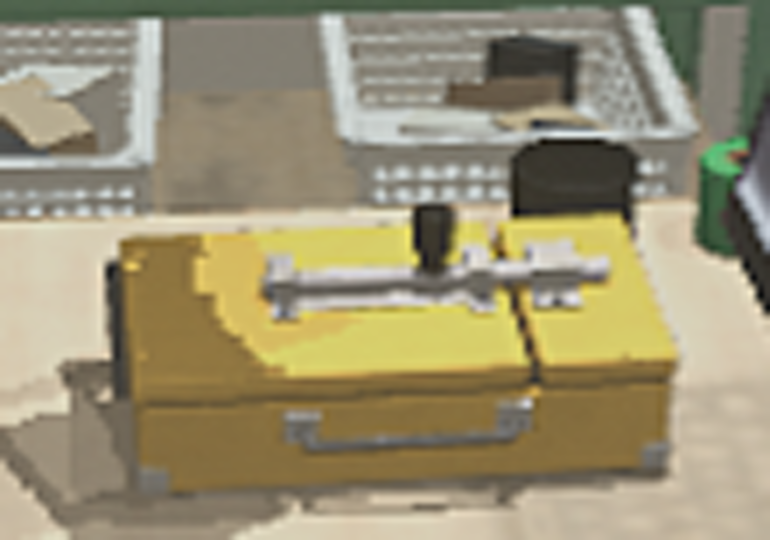

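The yellow knob's top is at about (317, 155) in the side picture, against (316, 155) predicted for fully home. The bolt tip stands out past the keeper, the robot is clear, and the blue bolt has not changed.

```bash
python3 -c "
from rig import r
print(r.sign_off())"
```

```text
the job is handed in; nothing more can be done
None
```

The yellow chest's bolt is pushed fully home in its keeper, and I handed the job in after about 5 s of robot time. I pushed the knob along the bolt with the closed fingertips until the tool stalled at x = 0.516 m with about 9 N on the wrist. I then backed off and lifted clear.

- **Yellow bolt:** the last side picture shows the bolt tip out past the keeper. The knob is within about 1 pixel of where it should be at the end stop, roughly 48–49 mm from the keeper.
- **Robot:** after the lift the wrist force was about zero and the tool was well clear of the chest.
- **Blue bolt:** the blue bolt's detection in the side picture moved only 1–3 pixels, within the network's error, and the arm never went near that chest.

No check failed. The two cameras disagreed by 2–7 mm on some positions, mostly in y, which did not affect the push. The sign-off gives no verdict, so I can't confirm the result beyond these checks.

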